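Hang the last mug on the mug tree

ROBOT

A 7-joint arm with a two-finger parallel gripper is mounted at the origin on the work surface. World frame = base frame: x ahead of the robot, y to its left, z up, the work surface at z = 0. Lengths are in m, angles in rad, forces in N, time in s.
With the tool pointing down it reaches from about 0.4 to 0.9 m from the base axis. Payload 5.6 kg.
Tool frame: the origin (TCP) lies midway between the tips of the shut fingers; the grasp point (between the pads) lies 19 mm behind it; z points along the fingers, y is the line along which they close (so a half turn about z gives the same grasp; the last joint's range is limited). The gripper opens to 92 mm and grips with 3 to 60 N. Pads are 20 mm wide; open, the fingers measure 128 mm over their backs; the gripper's body (75 mm by 189 mm) begins 69 mm behind the grasp point.
Start: joints at [1.115, 0.468, -0.012, 1.603, 0.006, 1.071, -0.056], TCP at [0.261, -0.595, 0.182] pointing down, gripper open.
Joint ranges: [-2.53, 2.53], [-0.31, 2.02], [-1.57, 1.55], [0.28, 2.44], [-1.29, 4.43], [0.15, 1.84], [-2.92, 2.92]. Speed limits (rad/s): [2.57, 2.57, 3.14, 3.14, 3.14, 3.14, 3.14].

INTERFACE

Orientations are given as a unit quaternion [w, x, y, z].
In Python, from bench import monitor, camera, camera_model, arm, nets gives the robot as it stands. The module is installed in compiled form; this text tells all that it offers.
- The arm moves only by the tool apply_moves, never from a script. Its argument "targets" is a list of rows, each a list of 3 entries, a list of its own where there are three numbers: the opening, from -1 (shut) to 1 (fully open), then the shift along the tool's x, y, z as a fraction of full scale, then the turn about the tool's z as a fraction of full scale. In form: [[hand, [dx, dy, dz], yaw], ...]. A call has 1 to 12 rows; each row is the pose to reach, as a shift and turn from the pose commanded when the call began, along the tool's axes at that moment, turning the shorter way round; what a row does not reach only later rows make up. Full scale, the value 1, is 1 m for a shift and pi rad for a turn. A row lasts 1/12 s, in which the tool goes at most 41.7 mm and 7.16 degrees, less where a joint would pass 70% of its speed; a pose out of reach is approached as far as the arm can. A call with a number of a shift or a turn outside -1 to 1 is refused whole. A call with a gripper value outside its range is refused whole. The fingers move at their own pace and stop on an object; the grip force is fixed at half the most. Time passes only in rows, so rows that repeat a pose let the fingers close. It gives the time, the measured TCP pose, the force, the opening and the grip force at its end, in the units of the state.
- monitor.observe(): the state, without advancing time (a new reading comes with each control period).
- camera(name): name is "scene" or "top"; returns (picture, depth): 384x512x3 uint8, red, green, blue; 384x512 float32, m along the optical axis (not along the pixel's ray), 0 where there is no reading.
- camera_model(name): a dict with "mtx" (3x3 intrinsics, pixels), "extrinsics" (4x4, takes a point from camera to world coordinates). Camera axes: x right, y up, looking along -z (the intrinsics and any distortion apply to the point x, -y, -z); pixel columns grow to the right and rows downward; lengths in m; the calibration is good to about 2 mm. A picture is of the moment at which its call begins. camera_model takes no time and is no camera call.
- arm.hand_in(): hands the job in; it is judged then, once.
Trained networks look in the newest picture that a camera, given by its name, has taken for a name from the list of things; names that differ only in an ending like _2 or _b are one class to them, and where a whole thing is asked for, a point or a joint stands for the part that bears it (a point fixed in the world has none). Each returns a list of dicts, best first, with "score" (0 to 1); they miss things now and then, are a little off and sometimes report something else, mostly with a low value. They report only what shows in the picture. A call takes as long as a camera call. They do not tell look-alikes from the thing itself.
- nets.boxes_of(camera, thing): "centre" ([row, column] in pixels, amid what is visible of it).
- nets.pinpoint(camera, thing): "centre" ([row, column] in pixels: a listed point, or the origin of a listed thing).
The state is a dict: "time_s": time; "joints": joint angles; "qd": joint speeds; "effort": joint torques, N m; "tool_pos": TCP position; "ee_rot": TCP orientation; "wrist_force": force on the tool from outside, world axes, zero at the start; "wrist_torque": the same for the moment, N m; "width": finger opening in m; "grasp_force": force on a finger pad.
Only numpy, scipy, OpenCV 4.12 (cv2) and the standard library are available. Lean on these libraries where they do the work, as an engineer would, in place of code of your own. Each camera call takes 0.05 s, during which the arm holds its last target. There are 200 camera calls.

TASK

Hang the mug that stands on the tray on the one empty arm of the mug tree, by its handle like the others. It is stoneware: while you still hold it, lower it gently until the arm carries it, and only then let go. Leave it hanging still, with the tree and its three mugs as they are and the sugar jar, candle and remote where they stand.

Things in the scene. Friction and masses are not known exactly. Their poses are not given: they have to be found in the camera images.
- tree: Wooden folding mug tree, loose on the tray (1.5 kg; a firm push shifts it). Origin: centre of its underside, z up. Foot 156 mm across, 20 high; trunk 20 thick; top 343 mm up. Four round arms in its x-z plane rise outwards at about 20 degrees: two to -x (robot's side), hinged 135 and 275 mm up, two alike to +x. Only the lower -x arm is empty. Its +y and -y sides are open
- free_root (a point): Root of the empty arm: centre of its hinge, on the trunk's face 10 mm from the trunk's axis and 135 mm above the tree's underside; axes as the tree's. The arm is a straight dowel 10 mm thick that points to the tree's -x and ends 95 mm from here. Its stiff hinge stands anywhere from 15 to 25 degrees above level; this angle is not reported: look or feel for it
- mug_center (a point): The mug to hang: pale stoneware, about 0.24 kg, starts upright on the tray (tray floor 12 mm above the table). Point: its centre, half-way up. z: its axis, to the mouth; y: to the handle; x: the way through the handle. Outside 64 mm across, 78 high, wall 4, straight-sided from 10 mm above its underside to the rim. Hung freely its axis is about 65 degrees from vertical; it sways a few seconds when let go
- mug_window (a point): Middle of the opening of that mug's handle, 44.5 mm from the mug's axis, half-way up; axes as mug_center. The handle is a D loop of 9.6 mm round bar in the mug's y-z plane, out to 67 mm from the axis, 31 mm above to 29 below the middle. The opening: y 32 to 57 mm from the axis, z +-20 mm, narrower outwards. A hung mug bears on the loop's upper outer corner
- mug_over_center (a point): Centre of an equal mug hanging loose on the upper arm right above the empty one, close to the trunk. It reaches down to 191 mm above the tree's underside, 76 mm out from the trunk's axis and 57 mm to the tree's +y, 37 to its -y, so over the empty arm a gripper pointing straight down has no room: it must lean over to the tree's +y or -y side by 35 to 50 degrees
- mug_back_up_center (a point): Centre of an equal mug that hangs on the upper arm on the tree's +x side
- mug_back_low_center (a point): Centre of an equal mug that hangs on the lower arm on the tree's +x side
- sugar_center (a point): Middle of a closed sugar jar, 68 mm across and 100 mm high, upright on the tray on the other side of the tree from the mug, not to be moved
- candle_center (a point): Middle of a candle in an amber glass, 70 mm across and 75 mm high, upright on the tray, not to be moved
- remote: White television remote, 190 x 48 x 20 mm, lying on a magazine at the tray's far side, not to be moved. Origin: centre of its underside
Things that resemble listed ones, but are neither listed nor needed, are in the scene too. What is shaped like the part that bears mug_center but black or yellow is not meant.

How it is judged:
By the outcome, as a careful person would: the job done as asked, in the order asked, and still so for the second after the job is handed in, with the robot touching nothing.
It also fails if it takes over 61 s, if anything falls off the work surface, if the arm or the gripper's body presses on something with over 40 N, if the wrist force passes 120 N, or if a joint passes its speed limit or range.

## Working session

There is one attempt and no reset: what is moved stays moved. The work goes in short steps, Python scripts to look and compute and a tool call to move; the robot and the scene stay as the last step left them, time stands still between calls to the robot, and variables do not carry over. Pictures are saved under pics/ and viewed, at most 10 in all, crops included, and the job is handed in when it is done.

Besides the shell and the picture viewer there is one more tool, called after ">>>" as name(argument=value, ...) on one line, values as JSON. apply_moves: Moves the arm, as the interface text tells. Shift numbers are shares of 1 m and turn numbers shares of pi rad, none past 1 either way. Its arguments: {"type":"object","properties":{"targets":{"type":"array"}},"required":["targets"]}

```bash
mkdir -p pics
cat > h.py <<'E'
import numpy as np, cv2
from bench import monitor, camera, camera_model, arm, nets
from scipy.spatial.transform import Rotation as R
def world(name,depth):
    m=camera_model(name);K=np.array(m["mtx"]);T=np.array(m["extrinsics"])
    r,c=np.mgrid[:depth.shape[0],:depth.shape[1]]
    P=np.stack([(c-K[0,2])/K[0,0]*depth,-(r-K[1,2])/K[1,1]*depth,-depth],-1)
    return P@T[:3,:3].T+T[:3,3]
def proj(name,p):
    m=camera_model(name);K=np.array(m["mtx"]);T=np.array(m["extrinsics"])
    q=(np.atleast_2d(p)-T[:3,3])@T[:3,:3]; q=q*[1,-1,-1]; u=q@K.T
    return np.round(u[:,1::-1]/u[:,2:],1)  # row,col
def rot(s): q=s["ee_rot"]; return R.from_quat([q[1],q[2],q[3],q[0]])
E
python3 - <<'E'
from h import *
s=monitor.observe();print(s)
for n in("scene","top"):
    im,d=camera(n);cv2.imwrite(f"pics/{n}0.png",cv2.cvtColor(im,cv2.COLOR_RGB2BGR));np.save(f"{n}0.npy",d)
    m=camera_model(n);print(n,{k:np.round(v,3).tolist() if not isinstance(v,str) else v for k,v in m.items()})
    W=world(n,d)
    for t in["tree","free_root","mug_center","mug_window","mug_over_center","sugar_center","candle_center","remote"]:
        for b in nets.pinpoint(n,t)[:4]:
            r,c=np.round(b["centre"]).astype(int);print(t,round(b["score"],2),r,c,np.round(W[min(r,383),min(c,511)],3))
E
```

```text
{'time_s': 0.0, 'joints': array([ 1.11498441,  0.46839047, -0.01158879,  1.60360392,  0.00601681,
        1.07140135, -0.05629241]), 'qd': array([-0.00080943,  0.00043488,  0.00200056, -0.00020481, -0.00054113,
        0.00134595, -0.00152064]), 'effort': array([ 3.44341352e-04, -5.20577681e+01, -1.21332108e-02, -2.43743598e+01,
       -5.65655460e-02,  1.71140861e-02,  1.66968453e-04]), 'tool_pos': array([ 0.26043543, -0.59485136,  0.18073993]), 'ee_rot': array([-8.48071719e-04,  9.78779672e-01,  2.04913569e-01, -2.51438492e-04]), 'wrist_force': array([ 0.25967782, -0.49570349, -0.61589424]), 'wrist_torque': array([ 0.05733059, -0.04503298, -0.01681557]), 'grasp_force': 0.0, 'width': 0.09201955112355055}
scene {'mtx': [[382.74, 0.0, 257.236], [0.0, 382.74, 190.694], [0.0, 0.0, 1.0]], 'extrinsics': [[0.184, -0.71, 0.679, 1.152], [0.983, 0.127, -0.133, -0.026], [0.008, 0.692, 0.722, 0.883], [0.0, 0.0, 0.0, 1.0]]}
tree 0.69 269 233 [0.668 0.014 0.118]
free_root 0.85 234 231 [0.668 0.015 0.25 ]
free_root 0.27 272 231 [0.674 0.008 0.115]
mug_center 0.92 155 347 [0.28 0.44 0.07]
mug_cente
[... 614 characters left out ...]
.999, -0.028, -0.021, 0.085], [-0.024, 0.138, 0.99, 1.287], [0.0, 0.0, 0.0, 1.0]]}
tree 0.81 148 290 [0.545 0.017 0.254]
free_root 0.78 137 289 [0.569 0.019 0.268]
mug_center 0.85 174 109 [0.541 0.549 0.002]
mug_center 0.77 229 116 [0.375 0.522 0.008]
mug_center 0.7 187 168 [0.495 0.367 0.014]
mug_center 0.7 274 142 [0.242 0.445 0.005]
mug_window 0.94 160 103 [0.57  0.542 0.071]
mug_window 0.93 285 180 [0.212 0.322 0.065]
mug_window 0.76 258 138 [0.289 0.44  0.064]
mug_window 0.72 237 99 [0.352 0.565 0.028]
mug_over_center 0.85 136 278 [0.569 0.046 0.281]
sugar_center 0.85 194 405 [ 0.442 -0.297  0.112]
candle_center 0.96 128 379 [ 0.641 -0.253  0.063]
remote 0.56 124 200 [0.677 0.267 0.04 ]
```

View pics/scene0.png

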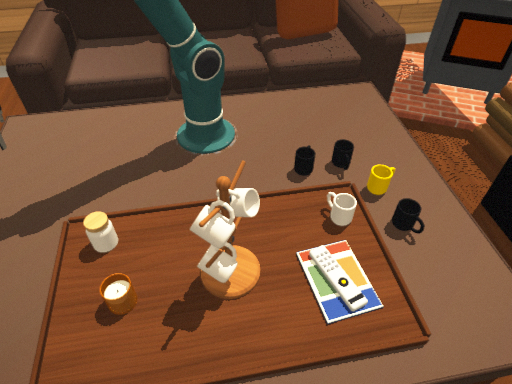

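View pics/top0.png

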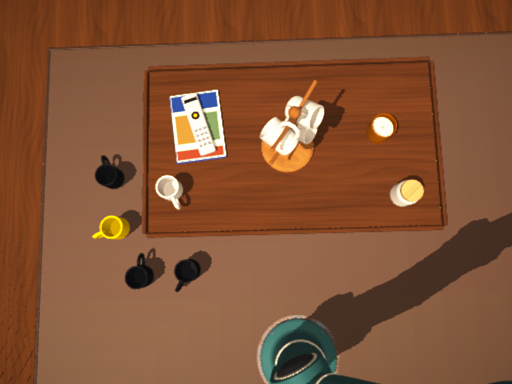

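Pale mugs: candidates are scene (155,347) and (160,305) black, (181,379) yellow, (216,403) black, and the pale one at (208,342) on the tray, handle at (200,330). Only the pale one fits. Top view: (187,168), with its handle at (203,178). I'll confirm it and the tree in one enlarged crop.

Run:
```python
import cv2,numpy as np
s=cv2.imread("pics/scene0.png");t=cv2.imread("pics/top0.png")
f=lambda im,r,c,h,w,H,W:cv2.resize(im[r:r+h,c:c+w],(W,H),interpolation=cv2.INTER_CUBIC)
o=np.zeros((600,800,3),np.uint8)
o[:,:420]=f(s,155,178,150,105,600,420)
o[:300,420:]=f(t,75,245,100,127,300,380)
o[300:,420:610]=f(s,180,315,63,40,300,190)
o[300:,610:]=f(t,165,150,63,40,300,190)
cv2.imwrite("pics/crop1.png",o)
```

```text
(no output)
```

View pics/crop1.png

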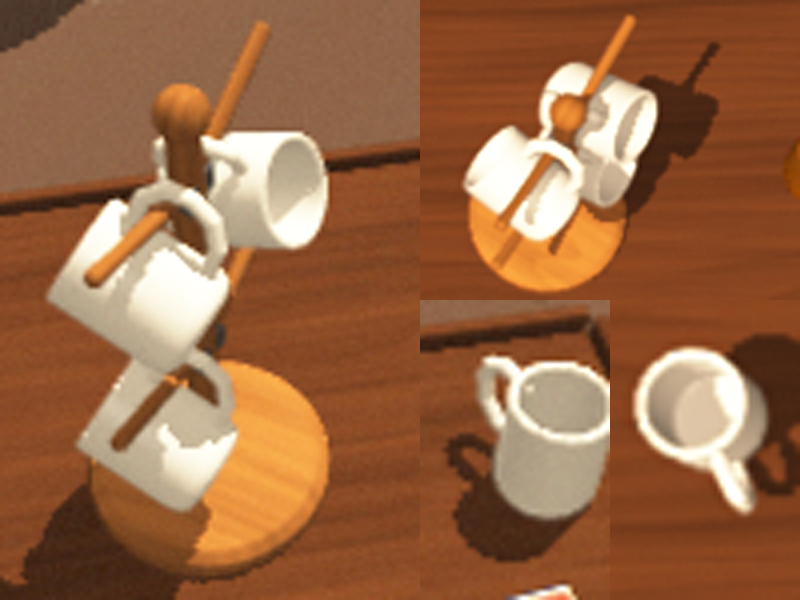

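The crop confirms it: the pale mug is at scene (208,342) and top (187,168), its handle pointing towards the robot. The tree's empty arm shows below the over-mug at top about (160,273) and scene about (221,238). Next I fit the geometry.

```bash
cat > fit.py <<'E'
from h import *
from scipy.optimize import least_squares
P=[];C=[];N=[]
for n in("scene","top"):
    d=np.load(f"{n}0.npy");W=world(n,d);im=cv2.cvtColor(cv2.imread(f"pics/{n}0.png"),cv2.COLOR_BGR2HSV)
    ok=d>0;P.append(W[ok]);C.append(im[ok]);N.append(np.full(ok.sum(),n=="top"))
P=np.vstack(P);C=np.vstack(C).astype(int);N=np.hstack(N)
# mug
m=(np.hypot(P[:,0]-.505,P[:,1]-.36)<.11)&(P[:,2]>.03)&(P[:,2]<.1)&(C[:,1]<90)&(P[:,1]>.3)
Q=P[m];q=Q[Q[:,2]>.04];print("mug pts",len(Q),Q.min(0),Q.max(0))
for k in(0,1):
    sel=Q[(N[m]==k)];
    rim=sel[sel[:,2]>.083];f=least_squares(lambda v:np.hypot(rim[:,0]-v[0],rim[:,1]-v[1])-.030,[.51,.36],loss="soft_l1",f_scale=.002);c=f.x
    r=np.hypot(*(sel[:,:2]-c).T);h=sel[(r>.040)&(r<.075)];h=h[(h[:,0]<c[0])]
    print(k,"c",c.round(4),"rimz",np.percentile(rim[:,2],[50,95]).round(4),"handle",len(h),h.mean(0).round(4),"yaw",np.degrees(np.arctan2(*(np.median(h[:,:2]-c,axis=0)[::-1]))).round(1),"rmax",np.percentile(r[sel[:,0]<c[0]],98).round(3))
# tree foot
for k in(0,1):
    w=(N==k)&(np.hypot(P[:,0]-.64,P[:,1]-.02)<.2)
    o=w&(C[:,1]>110)&(C[:,2]>60)
    F=P[o&(abs(P[:,2]-.032)<.005)&(C[:,2]>110)]
    c=cv2.minEnclosingCircle((F[:,:2]*1000).astype(np.float32));print("foot",k,len(F),c,np.median(F[:,2]))
    B=P[o&(P[:,2]>.345)];print("ball/top",len(B),B.mean(0).round(4),B[:,2].max().round(3))
    U=P[o&(P[:,2]>.27)];print("upper wood",len(U),U.min(0).round(3),U.max(0).round(3))
    L=P[o&(P[:,2]>.10)&(P[:,2]<.22)];print(k,"low wood",len(L));np.save(f"low{k}.npy",L)
    print(L[np.lexsort((L[:,0],))][::max(1,len(L)//14)].round(3).tolist())
    print("U",U[np.argsort(U[:,0])][::max(1,len(U)//20)].round(3).tolist())
E
python3 fit.py
```

```text
mug pts 1031 [0.42637692 0.32126067 0.03002165] [0.52091871 0.38520932 0.09521458]
0 c [0.489  0.3546] rimz [0.0895 0.093 ] handle 58 [0.4413 0.3323 0.0577] yaw -155.1 rmax 0.06
1 c [0.4856 0.3529] rimz [0.0883 0.0927] handle 42 [0.438  0.3312 0.069 ] yaw -155.1 rmax 0.063
foot 0 1344 ((614.6290283203125, 69.16682434082031), 133.40208435058594) 0.03141075683859473
ball/top 126 [0.6136 0.0101 0.351 ] 0.356
upper wood 577 [ 0.528 -0.046  0.271] [0.692 0.068 0.356]
0 low wood 244
[[0.556, 0.049, 0.166], [0.565, 0.043, 0.166], [0.574, 0.039, 0.163], [0.595, 0.026, 0.157], [0.615, 0.019, 0.172], [0.617, 0.016, 0.164], [0.618, 0.007, 0.132], [0.619, 0.008, 0.113], [0.636, -0.005, 0.161], [0.644, -0.013, 0.167], [0.653, -0.014, 0.167], [0.665, -0.03, 0.173], [0.674, 0.01, 0.11], [0.683, -0.04, 0.184], [0.691, -0.045, 0.181]]
U [[0.528, 0.068, 0.32], [0.541, 0.061, 0.315], [0.552, 0.053, 0.315], [0.564, 0.04, 0.31], [0.574, 0.038, 0.302], [0.586, 0.03, 0.3], [0.608, 0.009, 0.354], [0.612, 0.003, 0.351], [0.614, 0.003, 0.319], [0.615, 0.005, 0.302], [0.616, 0.014, 0.308], [0.617, 0.01, 0.309]
[... 540 characters left out ...]
 0.178], [0.537, 0.062, 0.171], [0.539, 0.049, 0.171], [0.542, 0.052, 0.17], [0.545, 0.054, 0.172], [0.547, 0.049, 0.17], [0.55, 0.049, 0.169], [0.553, 0.046, 0.168], [0.554, 0.041, 0.163], [0.629, -0.007, 0.161]]
U [[0.524, 0.062, 0.319], [0.536, 0.055, 0.319], [0.548, 0.05, 0.315], [0.561, 0.04, 0.31], [0.572, 0.031, 0.302], [0.583, 0.023, 0.296], [0.594, 0.005, 0.343], [0.598, 0.014, 0.348], [0.599, 0.012, 0.352], [0.601, -0.002, 0.345], [0.603, -0.002, 0.346], [0.606, 0.016, 0.352], [0.609, 0.007, 0.355], [0.612, 0.005, 0.352], [0.63, -0.009, 0.297], [0.64, -0.012, 0.303], [0.649, -0.016, 0.307], [0.657, -0.021, 0.311], [0.666, -0.03, 0.312], [0.674, -0.04, 0.316], [0.682, -0.037, 0.32]]
```

```bash
cat >> fit.py <<'E'
print("-----")
# arm line fits: per camera, points of low -x arm and upper -x arm
for k in(0,1):
    w=(N==k)&(C[:,1]>110)&(C[:,2]>40)&(P[:,0]<.598)&(P[:,0]>.5)&(P[:,1]>.02)&(P[:,1]<.1)
    for z0,z1 in((.15,.2),(.285,.335)):
        A=P[w&(P[:,2]>z0)&(P[:,2]<z1)]
        c,u=cv2.fitLine(A.astype(np.float32),cv2.DIST_HUBER,0,.001,.001).ravel()[3:],cv2.fitLine(A.astype(np.float32),cv2.DIST_HUBER,0,.001,.001).ravel()[:3]
        u=-u*np.sign(u[0]);print(k,z0,len(A),"c",c.round(4),"yaw",np.degrees(np.arctan2(-u[1],-u[0])).round(1),"elev",np.degrees(np.arcsin(u[2])).round(1),"tip",A[np.argsort(A[:,0])][:4].mean(0).round(4))
yaw=np.radians(-34.3);o=np.array([.608,.0100,.012]);Rt=np.array([[np.cos(yaw),np.sin(yaw),0],[-np.sin(yaw),np.cos(yaw),0],[0,0,1]])
Q=(P-o)@Rt.T
V=Q[(Q[:,2]>.195)&(Q[:,2]<.36)&(np.hypot(Q[:,0],Q[:,1])<.16)&(Q[:,0]<0)]
np.save("obst.npy",V);ang=np.arange(180,271,10)
for a in ang:  # support function in (-x,-y) quadrant
    n=np.array([np.cos(np.radians(a)),np.sin(np.radians(a))]);s=V[:,:2]@n;i=np.argsort(s)[-5:];print(a,(s[i[0]]*1000).round(1),(V[i].mean(0)*1000).round(0))
E
python3 fit.py | sed -n '/-----/,$p'
```

```text
-----
0 0.15 56 c [0.573  0.0376 0.161 ] yaw -30.0 elev 16.0 tip [0.5569 0.0474 0.1657]
0 0.285 144 c [0.5559 0.0478 0.3116] yaw -32.7 elev 19.6 tip [0.5295 0.0634 0.3221]
1 0.15 56 c [0.541  0.0538 0.1712] yaw -32.9 elev 18.1 tip [0.5242 0.064  0.1754]
1 0.285 109 c [0.5565 0.0434 0.3099] yaw -34.2 elev 19.3 tip [0.5254 0.0625 0.3208]
180 97.2 [-98.  -1. 308.]
190 95.4 [-98.  -1. 308.]
200 91.8 [-98.  -2. 309.]
210 84.6 [-98.  -2. 309.]
220 74.4 [-97.  -4. 309.]
230 65.8 [-74. -25. 246.]
240 59.1 [-66. -31. 232.]
250 51.9 [-60. -33. 235.]
260 44.1 [-52. -36. 242.]
270 35.8 [-41. -37. 243.]
```

```bash
cat >> h.py <<'E'
def rows(p0,Rm,targets):
    "world target positions -> tool-axis shifts"
    for t in targets: print(np.round(Rm.T@(np.array(t)-p0),4).tolist())
E
python3 - <<'E'
from h import *
s=monitor.observe();Rm=rot(s).as_matrix();print(Rm.round(3).tolist())
rows(np.array([.261,-.595,.182]),Rm,[[.40,-.12,.22]])
E
```

```text
[[0.916, 0.401, -0.0], [0.401, -0.916, -0.0], [-0.0, 0.0, -1.0]]
[0.3178, -0.3794, -0.038]
```

>>> apply_moves(targets=[[1, [0.318, -0.379, -0.038], 0], [1, [0.318, -0.379, -0.038], 0], [1, [0.318, -0.379, -0.038], 0], [1, [0.318, -0.379, -0.038], 0], [1, [0.318, -0.379, -0.038], 0], [1, [0.318, -0.379, -0.038], 0], [1, [0.318, -0.379, -0.038], 0], [1, [0.318, -0.379, -0.038], 0], [1, [0.318, -0.379, -0.038], 0], [1, [0.318, -0.379, -0.038], 0], [1, [0.318, -0.379, -0.038], 0], [1, [0.318, -0.379, -0.038], 0]])

```text
time_s: 1.9
tool_pos: [0.4004, -0.1183, 0.2203]
ee_rot: [0.0, 0.979, 0.205, 0.001]
wrist_force: [0.9, -0.2, 0.3]
width: 0.0919
grasp_force: 0.0
```

>>> apply_moves(targets=[[1, [0.276, -0.3975, 0.02], 0.076], [1, [0.276, -0.3975, 0.02], 0.076], [1, [0.276, -0.3975, 0.02], 0.076], [1, [0.276, -0.3975, 0.02], 0.076], [1, [0.276, -0.3975, 0.02], 0.076], [1, [0.276, -0.3975, 0.02], 0.076], [1, [0.276, -0.3975, 0.06], 0.076], [1, [0.276, -0.3975, 0.06], 0.076], [1, [0.276, -0.3975, 0.06], 0.076], [1, [0.276, -0.3975, 0.06], 0.076], [1, [0.276, -0.3975, 0.06], 0.076], [1, [0.276, -0.3975, 0.06], 0.076]])

```text
time_s: 2.9
tool_pos: [0.4926, 0.3505, 0.1602]
ee_rot: [0.0, 0.996, 0.087, 0.0]
wrist_force: [0.7, 0.2, 0.5]
width: 0.0917
grasp_force: 0.0
```

Run:
```python
from h import *
s=monitor.observe();print(s["tool_pos"],rot(s).as_matrix().round(3).tolist(),s["joints"].round(2))
im,d=camera("scene");a=im[170:260,280:400]
cv2.imwrite("pics/pre.png",cv2.cvtColor(cv2.resize(a,None,fx=5,fy=5,interpolation=cv2.INTER_CUBIC),cv2.COLOR_RGB2BGR))
```

```text
[0.49264294 0.35050706 0.16018488] [[0.985, 0.173, 0.0], [0.173, -0.985, -0.0], [0.0, 0.0, -1.0]] [-0.22  0.49 -0.6   1.71  0.32  1.04 -2.33]
```

View pics/pre.png

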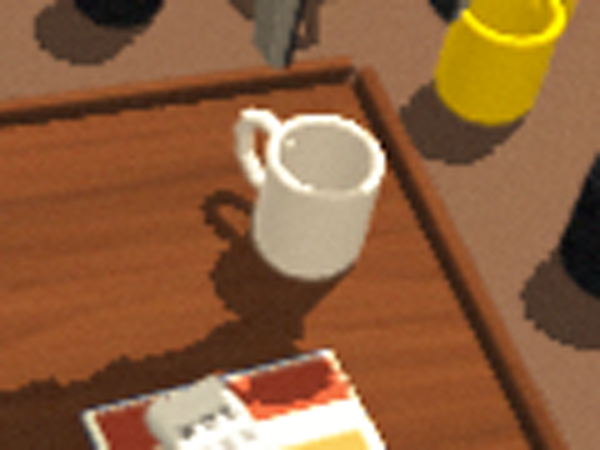

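Run:
```python
from h import *
print(proj("scene",[[.4926,.3505,.16],[.5,.305,.16],[.485,.395,.16],[.487,.354,.09],[.485,.395,.2]]))
```

```text
[[184.8 348.4]
 [189.  332.9]
 [180.8 363.1]
 [200.8 344.4]
 [169.9 366.3]]
```

Run:
```python
from h import *
s=monitor.observe();print(s["tool_pos"],s["width"])
im,d=camera("scene");im2,_=camera("top")
o=np.hstack([im[60:260,200:450],im2[90:290,90:340]])
cv2.imwrite("pics/pre2.png",cv2.cvtColor(cv2.resize(o,(800,320),interpolation=cv2.INTER_CUBIC),cv2.COLOR_RGB2BGR))
```

```text
[0.49068894 0.35950462 0.15850523] 0.09183542214312165
```

View pics/pre2.png

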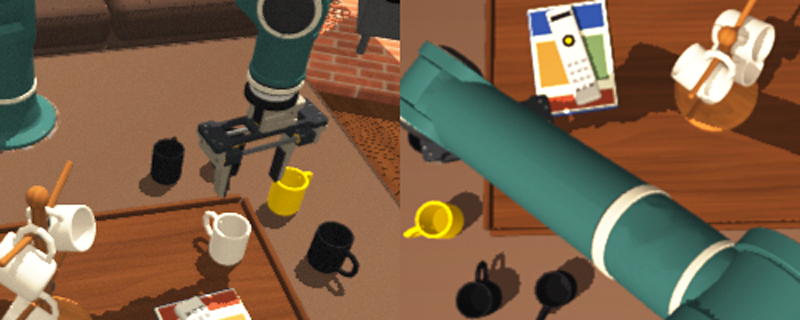

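Run:
```python
from h import *
im,d=camera("scene");im2,d2=camera("top");s=monitor.observe();print(s["time_s"],s["tool_pos"],s["qd"].round(3))
W=world("scene",d);M=(W[...,2]>.1)&(W[...,2]<.4)&(W[...,1]>.2)&(d>0)
P=W[M];print(len(P))
for z in(.12,.14,.16,.18,.2,.24,.28):
    q=P[abs(P[:,2]-z)<.01];print(z,len(q),q.min(0).round(3) if len(q) else"",q.max(0).round(3) if len(q) else"")
W=world("top",d2);M=(W[...,2]>.13)&(W[...,1]>.2)&(d2>0);P=W[M];print(P.min(0),P.max(0))
print(proj("top",[s["tool_pos"]]),proj("scene",[s["tool_pos"]]))
for r,c in((182,337),(169,375),(150,360)):print(r,c,d[r-2:r+3,c-2:c+3].min(),world("scene",d)[r,c])
```

```text
3.15 [0.49220552 0.34830023 0.16035182] [ 0.031 -0.028  0.009  0.011 -0.001 -0.001  0.001]
2605
0.12 0  
0.14 0  
0.16 0  
0.18 0  
0.2 71 [0.474 0.293 0.192] [0.513 0.412 0.21 ]
0.24 120 [0.475 0.29  0.23 ] [0.514 0.417 0.25 ]
0.28 103 [0.472 0.263 0.271] [0.538 0.443 0.29 ]
[0.33266522 0.20010209 0.28038455] [0.54526309 0.44193205 0.68611666]
[[179.7 162.9]] [[184.8 347.6]]
182 337 0.9681625 [0.50847942 0.30774621 0.19374847]
169 375 0.98523086 [0.35214283 0.50811567 0.06320106]
150 360 0.898408 [0.1946629  0.53111315 0.00700081]
```

>>> apply_moves(targets=[[1, [0, 0, 0.03], 0], [1, [0, 0, 0.06], 0], [1, [0, 0, 0.09], 0], [1, [0, 0, 0.11], 0], [1, [0, 0, 0.125], 0], [1, [0, 0, 0.13], 0], [1, [0, 0, 0.13], 0], [1, [0, 0, 0.13], 0]])

```text
time_s: 3.82
tool_pos: [0.4933, 0.3481, 0.0319]
ee_rot: [-0.0, 0.996, 0.086, 0.001]
wrist_force: [0.3, 0.1, -0.0]
width: 0.0919
grasp_force: 0.0
```

>>> apply_moves(targets=[[0.6, [0, 0, 0], 0], [0.5, [0, 0, 0], 0], [0.4, [0, 0, 0], 0], [0.3, [0, 0, 0], 0], [0.2, [0, 0, 0], 0], [0.1, [0, 0, 0], 0], [0.1, [0, 0, 0], 0], [0.1, [0, 0, 0], 0], [0.1, [0, 0, 0], 0], [0.1, [0, 0, 0], 0]])

```text
time_s: 4.65
tool_pos: [0.493, 0.3506, 0.032]
ee_rot: [-0.001, 0.996, 0.087, 0.001]
wrist_force: [-0.0, 3.6, 4.9]
width: 0.0644
grasp_force: 29.2
```

Run:
```python
from h import *
im,d=camera("scene");s=monitor.observe();print(s["tool_pos"],s["width"],s["grasp_force"],s["wrist_force"],s["joints"].round(2))
W=world("scene",d);M=(W[...,0]>.44)&(W[...,0]<.56)&(W[...,1]>.27)&(W[...,1]<.44)&(W[...,2]<.16)&(W[...,2]>.02)
a=im[120:240,280:420]
cv2.imwrite("pics/grip.png",cv2.cvtColor(cv2.resize(a,None,fx=5,fy=5,interpolation=cv2.INTER_CUBIC),cv2.COLOR_RGB2BGR))
```

```text
[0.49303    0.35054734 0.03200014] 0.06372432273921215 29.225544850341976 [0.94571947 3.20264446 6.34107482] [-0.28  0.65 -0.53  1.8   0.43  0.81 -2.42]
```

View pics/grip.png

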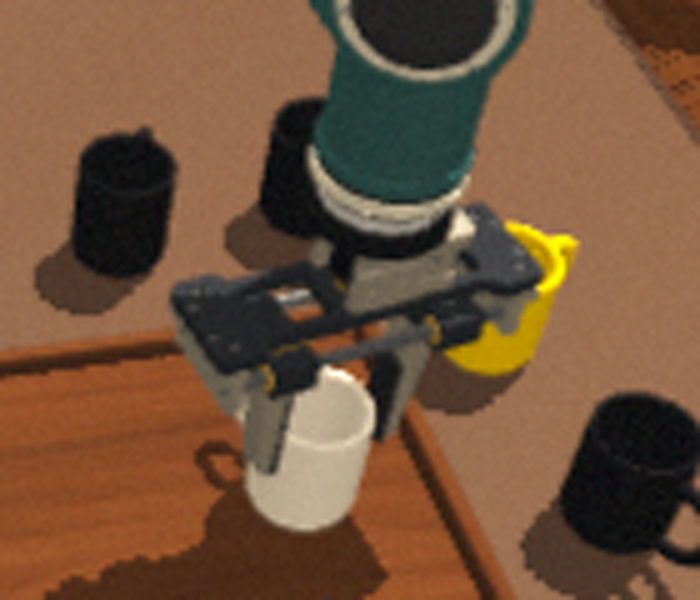

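Gripped on the sides (64 mm wide, 29 N) with the handle clear of the fingers. Next I lift, then turn the mug well away from the tree.

>>> apply_moves(targets=[[0.1, [0, 0, -0.02], 0], [0.1, [0, 0, -0.05], 0], [0.1, [-0.01, 0.01, -0.08], -0.02], [0.1, [-0.03, 0.02, -0.11], -0.06], [0.1, [-0.05, 0.03, -0.13], -0.1], [0.1, [-0.07, 0.04, -0.15], -0.14], [0.1, [-0.08, 0.047, -0.15], -0.18], [0.1, [-0.08, 0.047, -0.15], -0.215], [0.1, [-0.08, 0.047, -0.15], -0.25], [0.1, [-0.08, 0.047, -0.15], -0.285], [0.1, [-0.08, 0.047, -0.15], -0.32], [0.1, [-0.08, 0.047, -0.15], -0.35]])

```text
time_s: 5.7
tool_pos: [0.421, 0.2869, 0.1797]
ee_rot: [0.001, 0.803, 0.597, -0.002]
wrist_force: [0.2, -0.3, -3.1]
width: 0.0646
grasp_force: 29.4
```

>>> apply_moves(targets=[[0.1, [0, 0, 0], -0.035], [0.1, [0, 0, 0], -0.07], [0.1, [0, 0, 0], -0.105], [0.1, [0, 0, 0], -0.14], [0.1, [0, 0, 0], -0.175], [0.1, [0, 0, 0], -0.21], [0.1, [0, 0, 0], -0.245], [0.1, [0, 0, 0], -0.28], [0.1, [0, 0, 0], -0.315], [0.1, [0, 0, 0], -0.35], [0.1, [0, 0, 0], -0.35], [0.1, [0, 0, 0], -0.35]])

```text
time_s: 6.7
tool_pos: [0.4212, 0.2875, 0.1798]
ee_rot: [-0.001, 0.376, 0.926, -0.001]
wrist_force: [0.1, 0.8, -3.3]
width: 0.0639
grasp_force: 29.4
```

>>> apply_moves(targets=[[0.1, [0, 0, 0], -0.035], [0.1, [0, 0, 0], -0.07], [0.1, [0, 0, 0], -0.105], [0.1, [0, 0, 0], -0.14], [0.1, [0, 0, 0], -0.175], [0.1, [0, 0, 0], -0.21], [0.1, [0, 0, 0], -0.245], [0.1, [0, 0, 0], -0.28], [0.1, [0, 0, 0], -0.3], [0.1, [0, 0, 0], -0.3], [0.1, [0, 0, 0], -0.3], [0.1, [0, 0, 0], -0.3]])

```text
time_s: 7.7
tool_pos: [0.4216, 0.2883, 0.1805]
ee_rot: [-0.0, -0.085, 0.996, -0.0]
wrist_force: [-0.2, 0.6, -3.6]
width: 0.0641
grasp_force: 29.4
```

```bash
cat > g.py <<'E'
from h import *
yaw=np.radians(-33.8);O=np.array([.608,.010,.012])
RT=R.from_euler("z",yaw).as_matrix()
MT=np.array([-.0055,0,-.019])   # mug centre in tool frame
def mug(s): return RT.T@(np.array(s["tool_pos"])+rot(s).as_matrix()@MT-O)
def plan(s,targets): # tree-frame mug-centre targets -> tool shifts
    Rm=rot(s).as_matrix();m=mug(s)
    for t in targets: print(t,np.round(Rm.T@RT@(np.array(t)-m),4).tolist())
E
python3 - <<'E'
from g import *
s=monitor.observe();M=rot(s).as_matrix();print(s["time_s"],s["tool_pos"],M.round(3).tolist(),s["joints"].round(2),s["wrist_force"].round(1),s["grasp_force"],s["width"])
print("toolx yaw",np.degrees(np.arctan2(M[1,0],M[0,0])),"mug tree",mug(s).round(4))
plan(s,[[-.19,-.0395,.163]])
E
```

```text
7.7 [0.42161829 0.28830377 0.18054945] [[-0.985, -0.17, -0.0], [-0.17, 0.985, -0.001], [0.0, -0.001, -1.0]] [ 0.33  0.66 -1.37  1.89  0.71  1.2   0.46] [-0.2  0.6 -3.6] 29.352366621606052 0.06408512884576573
toolx yaw -170.20268582371685 mug tree [-0.3057  0.1314  0.1875]
[-0.19, -0.0395, 0.163] [0.034, -0.2035, 0.0247]
```

>>> apply_moves(targets=[[0.1, [0.005, -0.03, 0], 0], [0.1, [0.01, -0.06, 0], 0], [0.1, [0.015, -0.09, 0], 0], [0.1, [0.02, -0.12, 0], 0], [0.1, [0.025, -0.15, 0.01], 0], [0.1, [0.03, -0.18, 0.02], 0], [0.1, [0.034, -0.2, 0.025], 0], [0.1, [0.034, -0.2035, 0.025], 0], [0.1, [0.034, -0.2035, 0.025], 0], [0.1, [0.034, -0.2035, 0.025], 0]])

```text
time_s: 8.53
tool_pos: [0.4237, 0.083, 0.1562]
ee_rot: [0.0, -0.086, 0.996, 0.0]
wrist_force: [-0.1, 0.6, -3.3]
width: 0.0638
grasp_force: 29.4
```

Run:
```python
from g import *
ims={}
for n in("scene","top"):
    im,d=camera(n);ims[n]=im;np.save(n+"1.npy",d);cv2.imwrite(f"pics/{n}1.png",cv2.cvtColor(im,cv2.COLOR_RGB2BGR))
s=monitor.observe();M=rot(s).as_matrix();print(s["time_s"],s["tool_pos"],s["joints"].round(2))
print("toolx yaw",np.degrees(np.arctan2(M[1,0],M[0,0])),"mug tree",mug(s).round(4))
a=cv2.resize(ims["scene"][130:290,180:340],(400,400),interpolation=cv2.INTER_CUBIC);b=cv2.resize(ims["top"][90:250,200:360],(400,400),interpolation=cv2.INTER_CUBIC)
cv2.imwrite("pics/stage.png",cv2.cvtColor(np.hstack([a,b]),cv2.COLOR_RGB2BGR))
```

```text
8.6333 [0.42362728 0.08371334 0.15633784] [ 0.9   0.65 -1.51  2.08  0.73  1.13  0.79]
toolx yaw -169.95882702922378 mug tree [-0.1903 -0.0375  0.1633]
```

View pics/stage.png

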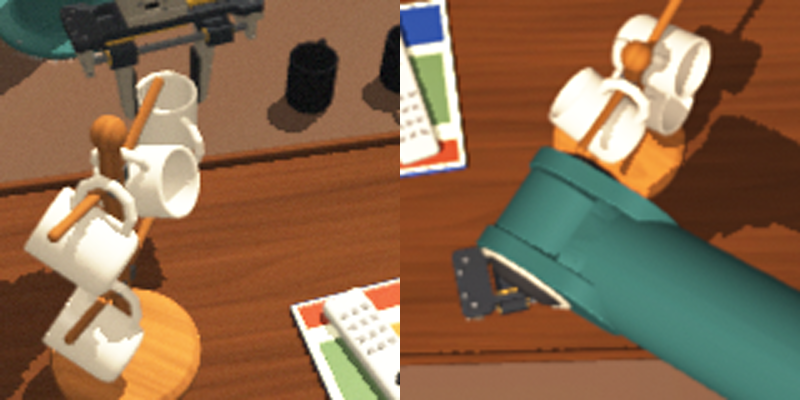

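Run:
```python
from g import *
for n in("scene","top"):
    d=np.load(n+"1.npy");W=world(n,d);im=cv2.cvtColor(cv2.imread(f"pics/{n}1.png"),cv2.COLOR_BGR2HSV).astype(int)
    Q=(W-O)@RT
    m=(d>0)&(Q[...,2]>.24)&(Q[...,0]<.1)&(Q[...,0]>-.32)&(abs(Q[...,1])<.25)
    if n=="scene": m&=~((Q[...,0]>-.11)&(Q[...,2]<.345))
    else: m&=(Q[...,2]>.345)
    q=Q[m];print(n,len(q))
    for x in np.arange(-.3,.1,.04):
        k=q[(q[:,0]>=x)&(q[:,0]<x+.04)]
        if len(k)>5:print(round(x,2),"n",len(k),"y",k[:,1].min().round(3),k[:,1].max().round(3),"z",k[:,2].min().round(3),k[:,2].max().round(3))
```

```text
scene 9072
-0.3 n 39 y -0.011 0.023 z 0.307 0.311
-0.26 n 714 y -0.092 0.048 z 0.24 0.566
-0.22 n 1783 y -0.146 0.033 z 0.24 0.596
-0.18 n 6212 y -0.248 0.003 z 0.24 0.598
-0.14 n 322 y -0.118 -0.024 z 0.266 0.524
top 8554
-0.26 n 2447 y -0.25 0.003 z 0.482 0.645
-0.22 n 4076 y -0.25 -0.001 z 0.515 0.652
-0.18 n 2030 y -0.25 0.001 z 0.501 0.645
```

Run:
```python
from g import *
d=np.load("scene1.npy");Q=(world("scene",d)-O)@RT
m=(d>0)&(Q[...,2]>.2)&(Q[...,0]<-.105)&(Q[...,0]>-.3)&(abs(Q[...,1])<.3);q=Q[m]
for z in np.arange(.2,.62,.03):
    k=q[(q[:,2]>=z)&(q[:,2]<z+.03)]
    if len(k)<5: continue
    # extent along (-x,-y) normal 225deg: nearest edge, and for y>-.08 the max x
    n=k[:,:2]@np.array([-.7071,-.7071]);f=k[k[:,1]>-.1]
    print(z.round(2),"min n225",np.percentile(n,1).round(3),"y",k[:,1].min().round(3),k[:,1].max().round(3),"xmax",np.percentile(k[:,0],99).round(3),"xmax(y>-.05)",(np.percentile(k[k[:,1]>-.05,0],98).round(3) if (k[:,1]>-.05).any() else ""))
s=monitor.observe();print(mug(s))
```

```text
0.2 min n225 0.126 y -0.081 0.002 xmax -0.153 xmax(y>-.05) -0.157
0.23 min n225 0.151 y -0.077 0.004 xmax -0.152 xmax(y>-.05) -0.209
0.26 min n225 0.13 y -0.099 0.043 xmax -0.112 xmax(y>-.05) -0.142
0.29 min n225 0.132 y -0.126 0.048 xmax -0.109 xmax(y>-.05) -0.156
0.32 min n225 0.134 y -0.085 -0.009 xmax -0.147 xmax(y>-.05) -0.148
0.35 min n225 0.127 y -0.086 -0.003 xmax -0.146 xmax(y>-.05) -0.147
0.38 min n225 0.127 y -0.074 -0.001 xmax -0.154 xmax(y>-.05) -0.155
0.41 min n225 0.128 y -0.072 -0.004 xmax -0.156 xmax(y>-.05) -0.157
0.44 min n225 0.125 y -0.07 -0.002 xmax -0.151 xmax(y>-.05) -0.151
0.47 min n225 0.108 y -0.106 0.003 xmax -0.14 xmax(y>-.05) -0.141
0.5 min n225 0.106 y -0.155 0.005 xmax -0.14 xmax(y>-.05) -0.14
0.53 min n225 0.114 y -0.224 -0.001 xmax -0.144 xmax(y>-.05) -0.145
0.56 min n225 0.156 y -0.271 -0.051 xmax -0.153 xmax(y>-.05) 
0.59 min n225 0.217 y -0.237 -0.117 xmax -0.156 xmax(y>-.05) 
[-0.19026422 -0.03751934  0.16334431]
```

Run:
```python
from g import *
from scipy.optimize import least_squares
d=np.load("scene1.npy");Q=(world("scene",d)-O)@RT
im=cv2.cvtColor(cv2.imread("pics/scene1.png"),cv2.COLOR_BGR2HSV).astype(int)
m=(d>0)&(im[...,1]<70)&(im[...,2]>110)&(Q[...,0]<-.105)&(Q[...,0]>-.25)&(abs(Q[...,1]+.02)<.09)&(Q[...,2]<.215)&(Q[...,2]>.1)
q=Q[m];print(len(q),q.min(0).round(3),q.max(0).round(3))
rim=q[q[:,2]>.192];f=least_squares(lambda v:np.hypot(rim[:,0]-v[0],rim[:,1]-v[1])-.030,[-.19,-.04],loss="soft_l1",f_scale=.002);print("c",f.x.round(4),"rimz",np.percentile(rim[:,2],[50,80,95]).round(4),len(rim))
r=np.hypot(*(q[:,:2]-f.x).T)
h=q[r>.042];print("handle",len(h),h.mean(0).round(4),"ang",np.degrees(np.arctan2(*(np.median(h[:,:2]-f.x,axis=0)[::-1]))).round(1),np.percentile(r,98).round(3),"z",h[:,2].min().round(3),h[:,2].max().round(3))
```

```text
557 [-0.22  -0.066  0.136] [-0.148  0.021  0.207]
c [-0.1861 -0.0336] rimz [0.2002 0.2033 0.2048] 192
handle 52 [-0.1556  0.0089  0.184 ] ang 55.5 0.061 z 0.161 0.206
```

Run:
```python
from g import *
plan(monitor.observe(),[[-.165,-.041,.160],[-.14,-.041,.160],[-.125,-.041,.160],[-.115,-.041,.160]])
```

```text
[-0.165, -0.041, 0.16] [-0.0158, -0.02, 0.0034]
[-0.14, -0.041, 0.16] [-0.0338, -0.0373, 0.0034]
[-0.125, -0.041, 0.16] [-0.0447, -0.0477, 0.0034]
[-0.115, -0.041, 0.16] [-0.0519, -0.0546, 0.0034]
```

>>> apply_moves(targets=[[0.1, [-0.008, -0.01, 0.0015], 0], [0.1, [-0.016, -0.02, 0.003], 0], [0.1, [-0.022, -0.026, 0.0034], 0], [0.1, [-0.028, -0.032, 0.0034], 0], [0.1, [-0.034, -0.0375, 0.0034], 0], [0.1, [-0.034, -0.0375, 0.0034], 0], [0.1, [-0.034, -0.0375, 0.0034], 0]])

```text
time_s: 9.22
tool_pos: [0.4636, 0.0513, 0.1523]
ee_rot: [-0.0, -0.087, 0.996, 0.0]
wrist_force: [-0.2, 0.3, -2.7]
width: 0.0642
grasp_force: 29.4
```

Run:
```python
from g import *
s=monitor.observe();M=rot(s).as_matrix();print(s["time_s"],"toolx",np.degrees(np.arctan2(M[1,0],M[0,0])),M[2,2],"mug",mug(s).round(4),s["joints"].round(2),s["wrist_force"].round(1))
plan(s,[[-.125,-.041,.160],[-.115,-.041,.160]])
```

```text
9.2167 toolx -170.0711691070436 -0.9999995949631393 mug [-0.139  -0.0422  0.1593] [ 0.9   0.7  -1.45  2.01  0.77  1.16  0.86] [-0.2  0.3 -2.7]
[-0.125, -0.041, 0.16] [-0.011, -0.0088, -0.0007]
[-0.115, -0.041, 0.16] [-0.0182, -0.0157, -0.0007]
```

>>> apply_moves(targets=[[0.1, [-0.004, -0.003, 0], 0], [0.1, [-0.008, -0.006, 0], 0], [0.1, [-0.011, -0.009, 0], 0], [0.1, [-0.015, -0.012, 0], 0], [0.1, [-0.018, -0.0155, 0], 0], [0.1, [-0.018, -0.0155, 0], 0], [0.1, [-0.018, -0.0155, 0], 0]])

```text
time_s: 9.8
tool_pos: [0.4839, 0.039, 0.1523]
ee_rot: [-0.0, -0.087, 0.996, 0.0]
wrist_force: [-0.5, -0.1, -2.3]
width: 0.0638
grasp_force: 29.4
```

```bash
cat > look.py <<'E'
from g import *
import sys
ims={}
for n in("scene","top"):
    im,d=camera(n);ims[n]=im;np.save(n+"2.npy",d);cv2.imwrite(f"pics/{n}2.png",cv2.cvtColor(im,cv2.COLOR_RGB2BGR))
s=monitor.observe();M=rot(s).as_matrix();print(s["time_s"],"toolx",np.degrees(np.arctan2(M[1,0],M[0,0])),"mug",mug(s).round(4),s["joints"].round(2),s["wrist_force"].round(1),s["wrist_torque"].round(2))
a=cv2.resize(ims["scene"][150:270,180:280],(500,600),interpolation=cv2.INTER_CUBIC);b=cv2.resize(ims["top"][90:210,230:290],(300,600),interpolation=cv2.INTER_CUBIC)
cv2.imwrite(f"pics/{sys.argv[1]}.png",cv2.cvtColor(np.hstack([a,b]),cv2.COLOR_RGB2BGR))
E
python3 look.py thread
```

```text
9.9 toolx -170.01691345801726 mug [-0.1157 -0.0411  0.1593] [ 0.89  0.72 -1.43  1.97  0.78  1.18  0.9 ] [-0.4  0.4 -3.1] [ 0.04 -0.12  0.02]
```

View pics/thread.png

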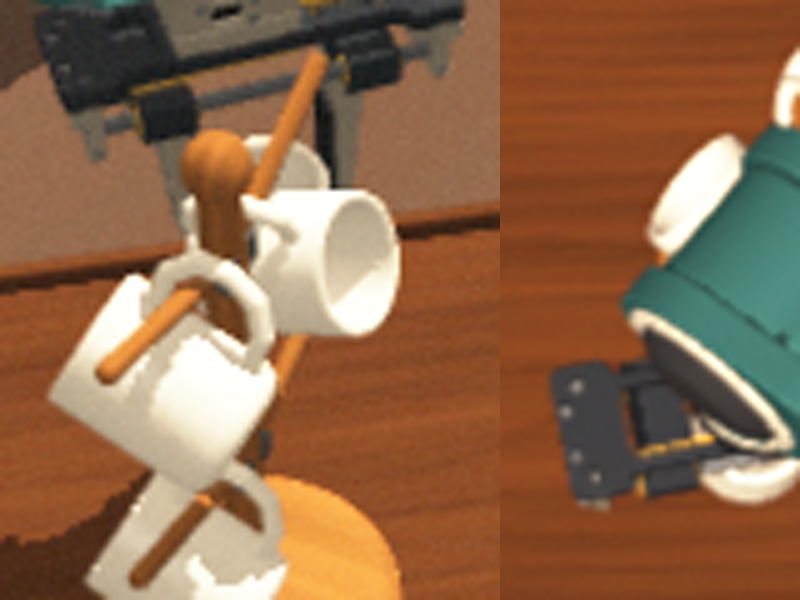

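>>> apply_moves(targets=[[0.1, [0, 0, 0.003], 0], [0.1, [0, 0, 0.006], 0], [0.1, [0, 0, 0.009], 0], [0.1, [0, 0, 0.011], 0], [0.1, [0, 0, 0.011], 0], [0.1, [0, 0, 0.011], 0]])

```text
time_s: 10.4
tool_pos: [0.4837, 0.0392, 0.1412]
ee_rot: [-0.0, -0.087, 0.996, 0.0]
wrist_force: [-0.6, -0.5, -1.9]
width: 0.0643
grasp_force: 29.4
```

>>> apply_moves(targets=[[0.1, [0, 0, 0.001], 0], [0.1, [0, 0, 0.002], 0], [0.1, [0, 0, 0.003], 0], [0.1, [0, 0, 0.003], 0], [0.1, [0, 0, 0.003], 0]])

```text
time_s: 10.82
tool_pos: [0.4838, 0.0391, 0.1383]
ee_rot: [-0.0, -0.087, 0.996, -0.0]
wrist_force: [-0.3, 0.9, -2.6]
width: 0.0636
grasp_force: 29.4
```

>>> apply_moves(targets=[[0.1, [0, 0, 0.001], 0], [0.1, [0, 0, 0.002], 0], [0.1, [0, 0, 0.003], 0], [0.1, [0, 0, 0.003], 0], [0.1, [0, 0, 0.003], 0]])

```text
time_s: 11.23
tool_pos: [0.4841, 0.0393, 0.1356]
ee_rot: [0.0, -0.087, 0.996, 0.0]
wrist_force: [1.6, 0.5, -1.7]
width: 0.064
grasp_force: 29.3
```

>>> apply_moves(targets=[[0.1, [0, 0, 0.001], 0], [0.1, [0, 0, 0.002], 0], [0.1, [0, 0, 0.002], 0], [0.1, [0, 0, 0.002], 0]])

```text
time_s: 11.57
tool_pos: [0.4843, 0.0395, 0.1338]
ee_rot: [0.001, -0.087, 0.996, 0.0]
wrist_force: [-0.5, 0.9, 3.1]
width: 0.0641
grasp_force: 30.3
```

>>> apply_moves(targets=[[0.1, [0, 0, 0.001], 0], [0.1, [0, 0, 0.002], 0], [0.1, [0, 0, 0.002], 0], [0.1, [0, 0, 0.002], 0]])

```text
time_s: 11.9
tool_pos: [0.4839, 0.0394, 0.1314]
ee_rot: [0.0, -0.087, 0.996, 0.0]
wrist_force: [-0.6, 2.0, 4.1]
width: 0.064
grasp_force: 30.4
```

The arm took load where expected (mug centre 0.142 above the tree's underside, +6 N), so the handle is over the arm. I'll keep lowering slowly so the mug tips towards its hanging pose.

>>> apply_moves(targets=[[0.1, [0, 0, 0.0015], 0], [0.1, [0, 0, 0.003], 0], [0.1, [0, 0, 0.0045], 0], [0.1, [0, 0, 0.006], 0], [0.1, [0, 0, 0.0075], 0], [0.1, [0, 0, 0.008], 0], [0.1, [0, 0, 0.008], 0]])

```text
time_s: 12.48
tool_pos: [0.4835, 0.0388, 0.123]
ee_rot: [-0.0, -0.087, 0.996, -0.0]
wrist_force: [-1.4, 1.1, 2.9]
width: 0.0633
grasp_force: 30.0
```

```bash
python3 look.py low
```

```text
12.5833 toolx -170.0431213869754 mug [-0.1155 -0.0414  0.1302] [ 0.86  0.75 -1.38  2.    0.83  1.14  0.87] [-0.6  0.3  2.3] [ 0.18 -0.06  0.06]
```

View pics/low.png

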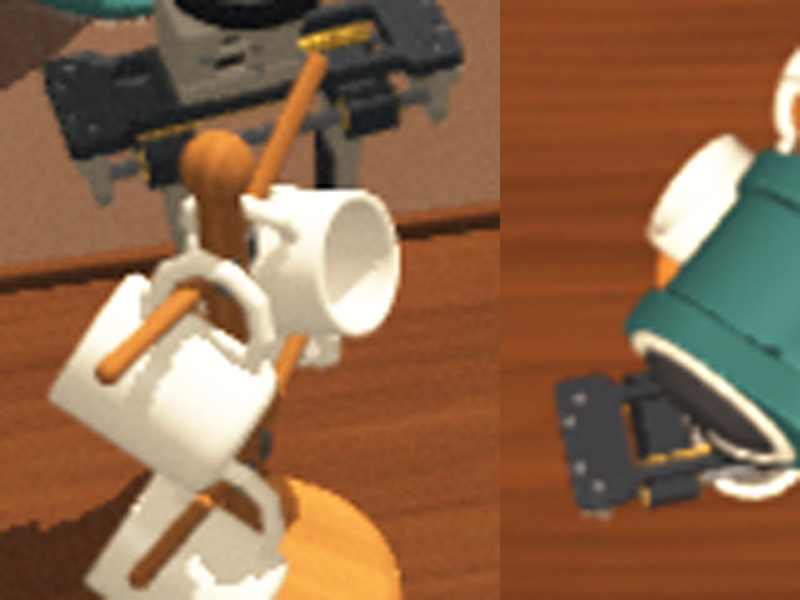

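>>> apply_moves(targets=[[0.1, [-0.0015, -0.0015, 0.0006], 0], [0.1, [-0.003, -0.003, 0.0012], 0], [0.1, [-0.0043, -0.0041, 0.0017], 0], [0.1, [-0.0043, -0.0041, 0.0017], 0], [0.1, [-0.0043, -0.0041, 0.0017], 0]])

```text
time_s: 13.0
tool_pos: [0.4893, 0.0352, 0.1215]
ee_rot: [0.0, -0.086, 0.996, -0.0]
wrist_force: [0.6, -2.0, 0.0]
width: 0.0638
grasp_force: 30.0
```

Run:
```python
from g import *
im,d=camera("scene");s=monitor.observe();print(mug(s),s["wrist_force"].round(1))
Q=(world("scene",d)-O)@RT
m=(d>0)&(Q[...,2]>.2)&(Q[...,0]<.0)&(Q[...,0]>-.3)&(abs(Q[...,1])<.3)
hsv=cv2.cvtColor(im,cv2.COLOR_RGB2HSV).astype(int)
q=Q[m&(hsv[...,2]<110)&(hsv[...,1]<110)]
for z in np.arange(.2,.34,.02):
    k=q[(q[:,2]>=z)&(q[:,2]<z+.02)]
    if len(k)>5:print(z.round(2),len(k),"n225 min",np.percentile(-.7071*(k[:,0]+k[:,1]),[1,5]).round(3))
O0=(world("scene",np.load("scene0.npy"))-O)@RT
for z in np.arange(.2,.34,.02):
    k=O0[(O0[...,2]>=z)&(O0[...,2]<z+.02)&(O0[...,0]>-.15)&(O0[...,0]<0)&(abs(O0[...,1])<.1)]
    if len(k)>5:print("obst",z.round(2),np.percentile(-.7071*(k[:,0]+k[:,1]),99).round(3))
```

```text
[-0.10867809 -0.04135278  0.12859678] [ 2.  -1.9  0.2]
0.2 51 n225 min [0.096 0.097]
0.22 49 n225 min [0.076 0.077]
0.24 357 n225 min [0.076 0.077]
0.26 925 n225 min [0.076 0.079]
0.28 109 n225 min [0.007 0.087]
0.3 70 n225 min [0.077 0.078]
0.32 230 n225 min [0.072 0.073]
0.34 39 n225 min [0.074 0.074]
obst 0.2 0.032
obst 0.22 0.036
obst 0.24 0.043
obst 0.26 0.037
obst 0.28 0.048
obst 0.3 0.067
obst 0.32 0.008
obst 0.34 0.007
```

>>> apply_moves(targets=[[0.1, [0, 0, 0.001], 0], [0.1, [0, 0, 0.002], 0], [0.1, [0, 0, 0.002], 0], [0.36, [0, 0, 0.002], 0], [0.38, [0, 0, 0.002], 0], [0.39, [0, 0, 0.002], 0], [0.4, [0, 0, 0.002], 0], [0.41, [0, 0, 0.002], 0], [0.42, [0, 0, 0.002], 0]])

```text
time_s: 13.8
tool_pos: [0.4881, 0.0363, 0.1194]
ee_rot: [-0.001, -0.087, 0.996, 0.0]
wrist_force: [-0.1, 0.4, -0.4]
width: 0.0649
grasp_force: 0.0
```

```bash
python3 look.py rel
```

```text
13.9 toolx -169.9933549678851 mug [-0.11   -0.041   0.1266] [ 0.86  0.76 -1.37  1.99  0.83  1.14  0.87] [-0.4  0.4  0.4] [ 0.1  -0.11 -0.02]
```

View pics/rel.png

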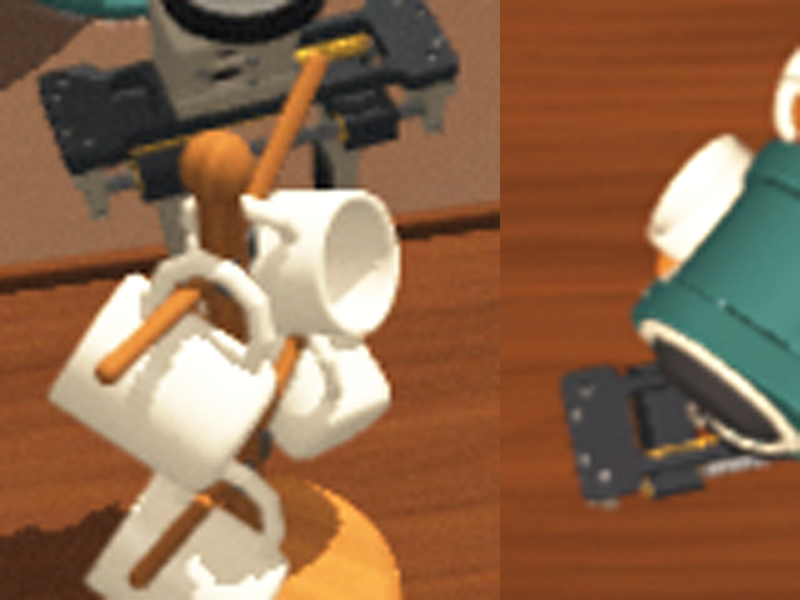

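The mug now hangs on the lower arm, to the right at scene about (228,247), free of grip force. I let it settle, then back out.

>>> apply_moves(targets=[[0.45, [0, 0, 0], 0], [0.5, [0, 0, 0], 0], [0.55, [0, 0, 0], 0], [0.6, [0, 0, 0], 0], [0.65, [0, 0, 0], 0], [0.7, [0, 0, 0], 0], [0.75, [0, 0, 0], 0], [0.8, [0, 0, 0], 0], [0.9, [0, 0, 0], 0], [1, [0, 0, 0], 0], [1, [0, 0, 0], 0], [1, [0, 0, 0], 0]])

```text
time_s: 14.9
tool_pos: [0.4887, 0.0358, 0.1197]
ee_rot: [-0.0, -0.087, 0.996, -0.0]
wrist_force: [-0.9, 0.3, -0.3]
width: 0.0917
grasp_force: 0.0
```

```bash
cat > hang.py <<'E'
from g import *
for n in("scene","top"):
    im,d=camera(n);Q=(world(n,d)-O)@RT;hsv=cv2.cvtColor(im,cv2.COLOR_RGB2HSV).astype(int)
    m=(d>0)&(hsv[...,1]<80)&(hsv[...,2]>110)&(Q[...,0]<-.015)&(Q[...,0]>-.17)&(abs(Q[...,1])<.1)&(Q[...,2]<.19)&(Q[...,2]>.03)
    q=Q[m];print(n,len(q),*( (q.min(0).round(3),q.max(0).round(3),q.mean(0).round(4)) if len(q) else ()))
s=monitor.observe();print(s["time_s"],s["width"],s["grasp_force"],s["wrist_force"].round(1),s["tool_pos"].round(4))
E
python3 hang.py
```

```text
scene 539 [-0.147 -0.079  0.074] [-0.017  0.046  0.19 ] [-0.0414  0.0208  0.1213]
top 5 [-0.058  0.045  0.122] [-0.051  0.048  0.126] [-0.0544  0.0462  0.1243]
15.0 0.09196672772198765 0.0 [-0.1 -0.  -0.4] [0.4887 0.0358 0.1196]
```

>>> apply_moves(targets=[[1, [0.008, 0, 0], 0], [1, [0.018, 0, 0], 0], [1, [0.03, 0, 0], 0], [1, [0.045, 0, 0], 0], [1, [0.06, 0, 0], 0], [1, [0.075, 0, 0], 0], [1, [0.08, 0.02, 0], 0], [1, [0.08, 0.05, -0.01], 0], [1, [0.08, 0.08, -0.02], 0], [1, [0.08, 0.11, -0.02], 0], [1, [0.08, 0.14, -0.02], 0], [1, [0.08, 0.14, -0.02], 0]])

```text
time_s: 16.0
tool_pos: [0.3835, 0.1648, 0.1406]
ee_rot: [0.001, -0.091, 0.996, 0.001]
wrist_force: [-0.7, -0.7, 1.5]
width: 0.0918
grasp_force: 0.0
```

```bash
python3 hang.py
```

```text
scene 556 [-0.072 -0.012  0.076] [-0.015  0.052  0.164] [-0.0364  0.0275  0.1203]
top 322 [-0.094 -0.031  0.062] [-0.031  0.052  0.168] [-0.0664  0.0076  0.1172]
16.1 0.0917544017809126 0.0 [ 0.8 -0.2 -0.3] [0.3846 0.1601 0.1396]
```

>>> apply_moves(targets=[[1, [0, 0.03, 0], 0], [1, [0, 0.06, 0], 0], [1, [0, 0.09, 0], 0], [1, [0, 0.09, 0], 0], [1, [0, 0.09, 0], 0], [1, [0, 0.09, 0], 0], [1, [0, 0.09, 0], 0], [1, [0, 0.09, 0], 0], [1, [0, 0.09, 0], 0], [1, [0, 0.09, 0], 0], [1, [0, 0.09, 0], 0], [1, [0, 0.09, 0], 0]])

```text
time_s: 17.1
tool_pos: [0.3703, 0.2482, 0.1396]
ee_rot: [-0.0, -0.087, 0.996, -0.0]
wrist_force: [-0.6, 0.3, -0.4]
width: 0.0917
grasp_force: 0.0
```

```bash
cat > chk.py <<'E'
from h import *
exec(open("hang.py").read())
for n in("scene","top"):
    im,d=camera(n);d0=np.load(n+"0.npy");W=world(n,d);W0=world(n,d0)
    for nm,c,r in(("overmug",(.57,.045),.05),("foot/tree",(.63,-.02),.09),("sugar",(.46,-.30),.06),("candle",(.65,-.26),.06),("remote",(.69,.27),.08)):
        m=(d>0)&(d0>0)&(np.hypot(W0[...,0]-c[0],W0[...,1]-c[1])<r)&(W0[...,2]>.02)
        if nm=="overmug": m&=W0[...,2]>.2
        e=abs(d-d0)[m];print(n,nm,m.sum(),"median diff",np.median(e).round(4),"frac>8mm",(e>.008).mean().round(3))
E
python3 chk.py
```

```text
scene 599 [-0.071 -0.005  0.078] [-0.015  0.052  0.164] [-0.0362  0.0287  0.1195]
top 327 [-0.088 -0.032  0.063] [-0.027  0.048  0.157] [-0.0651  0.0045  0.1155]
17.2 0.09183307835204936 0.0 [-0.1  0.4 -0.5] [0.3702 0.2484 0.1397]
scene overmug 922 median diff 0.0013 frac>8mm 0.0
scene foot/tree 4549 median diff 0.0014 frac>8mm 0.002
scene sugar 955 median diff 0.0017 frac>8mm 0.003
scene candle 1109 median diff 0.0015 frac>8mm 0.0
scene remote 2615 median diff 0.0016 frac>8mm 0.001
top overmug 1103 median diff 0.0019 frac>8mm 0.003
top foot/tree 2454 median diff 0.0022 frac>8mm 0.12
top sugar 663 median diff 0.0022 frac>8mm 0.018
top candle 655 median diff 0.0024 frac>8mm 0.015
top remote 1812 median diff 0.0023 frac>8mm 0.026
```

Nothing else moved and the robot is clear. I'll give the sway a few more seconds.

>>> apply_moves(targets=[[1, [0, 0, 0], 0], [1, [0, 0, 0], 0], [1, [0, 0, 0], 0], [1, [0, 0, 0], 0], [1, [0, 0, 0], 0], [1, [0, 0, 0], 0], [1, [0, 0, 0], 0], [1, [0, 0, 0], 0], [1, [0, 0, 0], 0], [1, [0, 0, 0], 0], [1, [0, 0, 0], 0], [1, [0, 0, 0], 0]])

```text
time_s: 18.3
tool_pos: [0.3701, 0.2485, 0.1397]
ee_rot: [-0.0, -0.087, 0.996, -0.0]
wrist_force: [0.9, -0.2, -0.1]
width: 0.092
grasp_force: 0.0
```

>>> apply_moves(targets=[[1, [0, 0, 0], 0], [1, [0, 0, 0], 0], [1, [0, 0, 0], 0], [1, [0, 0, 0], 0], [1, [0, 0, 0], 0], [1, [0, 0, 0], 0], [1, [0, 0, 0], 0], [1, [0, 0, 0], 0], [1, [0, 0, 0], 0], [1, [0, 0, 0], 0], [1, [0, 0, 0], 0], [1, [0, 0, 0], 0]])

```text
time_s: 19.3
tool_pos: [0.3701, 0.2485, 0.1397]
ee_rot: [-0.0, -0.087, 0.996, -0.0]
wrist_force: [0.1, -0.7, 0.5]
width: 0.0919
grasp_force: 0.0
```

>>> apply_moves(targets=[[1, [0, 0, 0], 0], [1, [0, 0, 0], 0], [1, [0, 0, 0], 0], [1, [0, 0, 0], 0], [1, [0, 0, 0], 0], [1, [0, 0, 0], 0], [1, [0, 0, 0], 0], [1, [0, 0, 0], 0], [1, [0, 0, 0], 0], [1, [0, 0, 0], 0], [1, [0, 0, 0], 0], [1, [0, 0, 0], 0]])

```text
time_s: 20.3
tool_pos: [0.3702, 0.2485, 0.1397]
ee_rot: [0.0, -0.087, 0.996, -0.0]
wrist_force: [0.6, -0.6, 0.2]
width: 0.0916
grasp_force: 0.0
```

```bash
for i in 1 2 3 4; do python3 hang.py; done
```

```text
scene 445 [-0.068 -0.005  0.071] [-0.015  0.045  0.163] [-0.0352  0.025   0.1195]
top 361 [-0.088 -0.045  0.067] [-0.021  0.041  0.158] [-0.0579 -0.0117  0.1074]
20.4 0.0920424936168618 0.0 [-0.7  0.  -0.1] [0.3702 0.2485 0.1397]
scene 373 [-0.069 -0.005  0.073] [-0.015  0.041  0.162] [-0.0348  0.0217  0.12  ]
top 405 [-0.082 -0.056  0.07 ] [-0.022  0.033  0.154] [-0.0554 -0.0241  0.1066]
20.5 0.09189439654354539 0.0 [ 0.2 -0.7  0.3] [0.3701 0.2485 0.1396]
scene 287 [-0.066 -0.005  0.09 ] [-0.015  0.033  0.162] [-0.0349  0.0167  0.1218]
top 433 [-0.08  -0.063  0.072] [-0.019  0.027  0.151] [-0.0537 -0.0315  0.1081]
20.6 0.09169229069662298 0.0 [ 0.  -1.1 -0.4] [0.3701 0.2485 0.1397]
scene 290 [-0.065 -0.004  0.084] [-0.015  0.033  0.162] [-0.0349  0.0165  0.1211]
top 410 [-0.079 -0.058  0.069] [-0.02   0.032  0.151] [-0.0543 -0.0262  0.1066]
20.7 0.09221123178652844 0.0 [-0.6 -0.2  0.9] [0.3702 0.2485 0.1397]
```

Still swaying, so I wait longer; there is ample time.

>>> apply_moves(targets=[[1, [0, 0, 0], 0], [1, [0, 0, 0], 0], [1, [0, 0, 0], 0], [1, [0, 0, 0], 0], [1, [0, 0, 0], 0], [1, [0, 0, 0], 0], [1, [0, 0, 0], 0], [1, [0, 0, 0], 0], [1, [0, 0, 0], 0], [1, [0, 0, 0], 0], [1, [0, 0, 0], 0], [1, [0, 0, 0], 0]])

```text
time_s: 21.7
tool_pos: [0.3702, 0.2485, 0.1397]
ee_rot: [0.0, -0.087, 0.996, -0.0]
wrist_force: [0.2, 0.9, 0.6]
width: 0.0919
grasp_force: 0.0
```

>>> apply_moves(targets=[[1, [0, 0, 0], 0], [1, [0, 0, 0], 0], [1, [0, 0, 0], 0], [1, [0, 0, 0], 0], [1, [0, 0, 0], 0], [1, [0, 0, 0], 0], [1, [0, 0, 0], 0], [1, [0, 0, 0], 0], [1, [0, 0, 0], 0], [1, [0, 0, 0], 0], [1, [0, 0, 0], 0], [1, [0, 0, 0], 0]])

```text
time_s: 22.7
tool_pos: [0.3702, 0.2485, 0.1397]
ee_rot: [-0.0, -0.087, 0.996, -0.0]
wrist_force: [-0.4, -0.8, 1.1]
width: 0.092
grasp_force: 0.0
```

>>> apply_moves(targets=[[1, [0, 0, 0], 0], [1, [0, 0, 0], 0], [1, [0, 0, 0], 0], [1, [0, 0, 0], 0], [1, [0, 0, 0], 0], [1, [0, 0, 0], 0], [1, [0, 0, 0], 0], [1, [0, 0, 0], 0], [1, [0, 0, 0], 0], [1, [0, 0, 0], 0], [1, [0, 0, 0], 0], [1, [0, 0, 0], 0]])

```text
time_s: 23.7
tool_pos: [0.3701, 0.2485, 0.1396]
ee_rot: [-0.0, -0.087, 0.996, -0.0]
wrist_force: [0.0, -0.4, 0.1]
width: 0.092
grasp_force: 0.0
```

>>> apply_moves(targets=[[1, [0, 0, 0], 0], [1, [0, 0, 0], 0], [1, [0, 0, 0], 0], [1, [0, 0, 0], 0], [1, [0, 0, 0], 0], [1, [0, 0, 0], 0], [1, [0, 0, 0], 0], [1, [0, 0, 0], 0], [1, [0, 0, 0], 0], [1, [0, 0, 0], 0], [1, [0, 0, 0], 0], [1, [0, 0, 0], 0]])

```text
time_s: 24.7
tool_pos: [0.3702, 0.2485, 0.1396]
ee_rot: [-0.0, -0.087, 0.996, -0.0]
wrist_force: [-0.8, -0.6, -0.2]
width: 0.0918
grasp_force: 0.0
```

>>> apply_moves(targets=[[1, [0, 0, 0], 0], [1, [0, 0, 0], 0], [1, [0, 0, 0], 0], [1, [0, 0, 0], 0], [1, [0, 0, 0], 0], [1, [0, 0, 0], 0], [1, [0, 0, 0], 0], [1, [0, 0, 0], 0], [1, [0, 0, 0], 0], [1, [0, 0, 0], 0], [1, [0, 0, 0], 0], [1, [0, 0, 0], 0]])

```text
time_s: 25.7
tool_pos: [0.3702, 0.2485, 0.1397]
ee_rot: [-0.0, -0.087, 0.996, -0.0]
wrist_force: [0.6, -0.5, 0.3]
width: 0.0917
grasp_force: 0.0
```

>>> apply_moves(targets=[[1, [0, 0, 0], 0], [1, [0, 0, 0], 0], [1, [0, 0, 0], 0], [1, [0, 0, 0], 0], [1, [0, 0, 0], 0], [1, [0, 0, 0], 0], [1, [0, 0, 0], 0], [1, [0, 0, 0], 0], [1, [0, 0, 0], 0], [1, [0, 0, 0], 0], [1, [0, 0, 0], 0], [1, [0, 0, 0], 0]])

```text
time_s: 26.7
tool_pos: [0.3701, 0.2485, 0.1397]
ee_rot: [-0.0, -0.087, 0.996, -0.0]
wrist_force: [-0.4, 0.4, -0.2]
width: 0.0921
grasp_force: 0.0
```

```bash
for i in 1 2 3 4 5; do python3 hang.py|head -2; done; python3 chk.py | tail -10
```

```text
scene 347 [-0.066 -0.004  0.079] [-0.015  0.038  0.162] [-0.0345  0.0202  0.1202]
top 390 [-0.08  -0.054  0.07 ] [-0.02   0.036  0.151] [-0.0554 -0.0212  0.1064]
scene 339 [-0.066 -0.005  0.078] [-0.015  0.038  0.162] [-0.0348  0.0202  0.1206]
top 390 [-0.08  -0.053  0.068] [-0.021  0.036  0.154] [-0.0551 -0.0215  0.1064]
scene 343 [-0.067 -0.005  0.075] [-0.015  0.039  0.162] [-0.0346  0.0203  0.1201]
top 391 [-0.08  -0.053  0.071] [-0.02   0.036  0.155] [-0.0553 -0.0215  0.1065]
scene 348 [-0.067 -0.004  0.07 ] [-0.015  0.039  0.161] [-0.0346  0.0201  0.1201]
top 389 [-0.08  -0.053  0.07 ] [-0.021  0.035  0.155] [-0.0554 -0.0213  0.1064]
scene 346 [-0.065 -0.005  0.074] [-0.015  0.039  0.163] [-0.0345  0.0201  0.1203]
top 390 [-0.08  -0.053  0.065] [-0.021  0.036  0.151] [-0.0554 -0.0214  0.1063]
scene overmug 923 median diff 0.0013 frac>8mm 0.001
scene foot/tree 4542 median diff 0.0014 frac>8mm 0.005
scene sugar 957 median diff 0.0018 frac>8mm 0.001
scene candle 1110 median diff 0.0016 frac>8mm 0.001
scene remote 2615 median diff 0.0017 frac>8mm 0.001
top overmug 1103 median diff 0.0018 frac>8mm 0.001
top foot/tree 2452 median diff 0.0023 frac>8mm 0.126
top sugar 664 median diff 0.0021 frac>8mm 0.015
top candle 657 median diff 0.0025 frac>8mm 0.026
top remote 1816 median diff 0.0023 frac>8mm 0.028
```

It hangs still and nothing else has moved.

```bash
python3 -c "
from bench import arm;print(arm.hand_in())"
```

```text
the job is handed in; nothing more can be done
None
```

The mug hangs still by its handle on the lower arm, released only once the arm carried it; camera depth showed the tree, its mugs, the jar, candle and remote unmoved, and I handed the job in at about 28 s.

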